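# Feed a vial under the stoppering press, free the lever and hold it down

## Task

Swing the feed lever on the right of the bench press all the way to its stop so that the vial carrier slides home under the ram, and let the lever come fully back to rest. Then flip the safety catch all the way over, pull the pull lever it guards all the way to its stop so that the ram pushes the vial's stopper home, and keep holding it there: the program finishes while still holding the lever at its stop, as it springs back if let go. Never force the pull lever against the closed catch, do not tip the vial carrier and leave the other things on the counter where they are.

Things in the scene. Friction and masses are not known exactly. Their poses are not given: they have to be found in the camera images.
- press: White bench press, fixed, 270 x 300 mm, 190 mm tall. Origin on the counter below the ram axis; x points to its back (away from the robot), y to its left, z up. Press-frame numbers below are [x, y, z] mm in this frame. Bed plate 20 mm thick, x -135..135, y -170..130; head x -30..115, y -35..35, z 120..190; column under it x 55..115. Rails 9 mm high along y guide the carrier to an end stop.
- ram_axis (a point): Fixed point on the bed, top of the bed plate right below the ram, press frame [0, 0, 20]. The steel ram (22 mm wide foot, resting 105 mm above the counter) comes straight down over this point as the pull lever is pulled, 23.5 mm per rad.
- carrier: Loose grey round puck 44 mm wide, 24 mm high, holding a small amber vial with its stopper on top; 71 mm tall in all, about 170 g. Origin at the centre of its underside. It starts between the guide rails 56 to 70 mm to the right (-y) of the ram axis; the feed lever's arm pushes it along +y until the end stop halts it under the ram.
- stopper (a joint): How far the vial's rubber stopper is pushed in (m): 0 = 6 mm proud, about 0.006 = home, where the ram has it when the pull lever is at its stop. Springy (1 N per mm): it rises again when the ram leaves it.
- feed_lever (a joint): Feed lever angle (rad): 0 = at rest, 0.85 = at its stop. Turns about an upright axis at press frame [85, -61], clockwise seen from above; its steel arm lies 31 to 43 mm above the counter. A spring brings it back to 0; moving its handle takes about 1.5 N at rest to 4 N at the stop.
- feed_grip (a point): Middle height of where to hold the feed lever's handle: a black upright round post 18 mm wide, its top 25 mm above this point and its lower end 30 mm below. 190 mm from the lever's axis. At rest at press frame [-57, -186, 82]; at the stop [-103, -37, 82].
- feed_pivot (a point): Point on the feed lever's upright axis, at the height of feed_grip.
- safety_catch (a joint): Safety catch angle (rad): 0 = closed, its bar lying level along press +y right in front of (-x side of) the pull lever's arm; 1.4 = flipped fully over, at its stop. May start lifted by up to 0.25, still blocking. Turns about the press x axis through catch_pivot: the bar rises while the tab goes over to the right (-y). Friction (0.08 N m) holds it where it is left.
- catch_tab (a point): Middle of the top edge of the catch's flat steel thumb tab: 26 mm wide (along press x), 6 mm thick, standing 45 mm up from catch_pivot when closed, with the bar (10 x 10 mm, 93 mm long) at a right angle to it pointing to press +y. Pushing the tab to -y flips the catch.
- catch_pivot (a point): The catch's hinge axis (along press x), press frame [21, 30, 205], 15 mm above the head's top.
- pull_lever (a joint): Pull lever angle (rad): 0 = at rest, almost upright; 0.85 = at its stop, swung towards the robot side (press -x) and down. Turns about the press y axis through pull_hub. A spring returns it to 0; it takes about 3 N at the grip to start and 8 N at the stop. With the catch closed it is blocked after about 0.1 rad.
- pull_grip (a point): Where to hold the pull lever: its black round cross bar, 18 mm wide, lying along press y on the outer (+y) side of the lever's arm. The bar ends 38 mm farther to +y; the arm's face is 46 mm to -y. 130 mm from pull_hub: at lever angle q it is at pull_hub + 130 mm x [-sin(q + 0.1), 0, cos(q + 0.1)]; at rest press frame [27, 167, 289], at the stop [-66, 167, 236].
- pull_hub (a point): Fixed point on the pull lever's axis, press frame [40, 167, 160], level in y with pull_grip.
- tube_rack: Bystander: white rack of closed sample tubes, 70 x 200 mm, 100 mm tall, loose. Origin under its middle.
- reagent_bottle: Bystander: amber bottle with black cap, 60 mm wide, 140 mm tall, loose. Origin under its middle.
- stopper_tub: Bystander: clear open tub of stoppers, 110 x 90 x 50 mm, loose. Origin under its middle.
Not all that is in view belongs to the job. There is more than one size of the carrier; the one meant has the size given above.

How it is judged:
On the way, in this order (a step that is already met when the one before it is completed fails the run):
1. the feed lever is swung to its stop (value of joint feed_lever above 0.8 rad), for 0.05 s.
2. the feed lever is back at rest and the carrier stands under the ram (value of joint feed_lever below 0.06 rad and horizontal distance between carrier and ram_axis below 0.006 m), for 0.2 s.
3. the safety catch is flipped over, the pull lever still at rest (value of joint safety_catch above 1.1 rad and value of joint pull_lever below 0.15 rad), for 0.2 s.
4. the pull lever is held at its stop with the stopper home (value of joint pull_lever above 0.78 rad and value of joint stopper above 0.0045 m), for 0.5 s.
At the end, for the whole second after the job is handed in: Through the last second: pull lever held above 0.78 rad (stop 0.85), stopper in by over 4.5 mm, carrier upright (0.1 rad) within 6 mm of the ram axis, safety catch above 1.1 rad (stop 1.4), feed lever below 0.06 rad (all of step 2 and all of step 4 and value of joint safety_catch above 1.1 rad and angle between carrier's own z axis and vertical below 0.1 rad); the arm keeps its last pose, push and grip.
It fails at once if the pull lever is forced while the catch is closed (value of joint pull_lever above 0.2 rad and value of joint safety_catch below 0.6 rad).
It fails at once if the vial carrier is tipped (angle between carrier's own z axis and vertical above 0.35 rad).
It fails at once if a bystander is moved by more than 25 mm (distance of any of tube_rack, reagent_bottle, stopper_tub from where it was at the start of the episode above 0.025 m).
It also fails if it takes over 67 s, if anything falls off the work surface, if the arm or the gripper's body presses on something with over 40 N, if the wrist force passes 120 N, or if a joint passes its speed limit or range.

## Robot

A 7-joint arm with a two-finger parallel gripper is mounted at the origin on the work surface. World frame = base frame: x ahead of the robot, y to its left, z up, the work surface at z = 0. Lengths are in m, angles in rad, forces in N, time in s.
With the tool pointing down it reaches from about 0.425 to 0.875 m from the base axis. Payload 4.7 kg.
Tool frame: the origin (TCP) lies at the very end of the fingers, on their centre line; the grasp point (between the pads) lies 19 mm behind it; z points along the fingers, y is the line along which they close (so a half turn about z gives the same grasp; the last joint's range is limited). The gripper opens to 87 mm and grips with 3 to 60 N. Pads are 19 mm wide; open, the fingers measure 117 mm over their backs; the gripper's body (75 mm by 190 mm) begins 51 mm behind the grasp point.
Start: joints at [-1.215, 0.321, -0.07, 1.45, 0.023, 1.371, -0.057], TCP at [0.218, 0.612, 0.223] pointing down, gripper open.
Joint ranges: [-2.86, 2.86], [-0.3, 2.09], [-1.38, 1.24], [0.06, 2.45], [-1.56, 4.7], [0.09, 2.05], [-2.69, 2.69]. Speed limits (rad/s): [2.57, 2.57, 3.14, 3.14, 3.14, 3.14, 3.14].

## Interface

Orientations are given as a rotation vector (axis times angle).
In Python, from bench import ctrl, imaging, ticket gives the robot as it stands.
- The arm moves only by the tool jog_arm, never from a script. Its argument "rows" is text: rows parted by semicolons, each of 7 numbers parted by spaces: the shift along the tool's x, y, z in cm, then the turn, a rotation vector about the tool's x, y, z in rad, then the closure, from -1 (fully open) to 1 (shut), so that 0 is half open. A call has 1 to 5 rows; each row shifts and turns the commanded pose from where the row before left it, along the tool's axes as they then stand; what a row does not reach is not made up. A row lasts 1/8 s, in which the tool goes at most 62.5 mm and 10.7 degrees, less where a joint would pass 70% of its speed; a pose out of reach is approached as far as the arm can. A call with a gripper value outside its range is refused whole. The fingers move at their own pace and stop on an object; "force" is the grip in N (left out, the last holds). Time passes only in rows, so rows that do not move let the fingers close. It gives the time, the measured TCP pose, the force, the opening and the grip force at its end, in the units of the state.
- ctrl.get_state(): the state, without advancing time (a new reading comes with each control period).
- imaging.get_image(name): name is "scene" or "top"; returns a dict with "img" (400x640x3 uint8, blue, green, red), "vertical_fov" (degrees; the focal length in pixels is half the picture's height over the tangent of half this angle, whatever the lens; pixels are square), "cx", "cy" (the principal point, pixels), "k1" (the pictures are not rectified: a ray, as slopes to the right and down, at radius r is drawn at 1 + k1 r^2 times it, then the intrinsics apply), "origin" and "orientation" of the camera in the world. Camera axes: x right, y down, z forward; pixel columns grow to the right and rows downward; lengths in m; the calibration is good to about 2 mm. A picture is of the moment at which its call begins. There is no depth.
- ticket.close_job(): hands the job in; it is judged then, once.
The state is a dict: "time": time; "joint_positions": joint angles; "qd": joint speeds; "joint_torque": joint torques, N m; "position": TCP position; "tool_rot": TCP orientation; "ft_force": force on the tool from outside, world axes, zero at the start; "torque": the same for the moment, N m; "grip_width": opening from 0.0 (shut) to 1.0 (fully open); "grip_force": force on a finger pad.
Only numpy, scipy, OpenCV 4.12 (cv2) and the standard library are available. Lean on these libraries where they do the work, as an engineer would, in place of code of your own. Each camera call takes 0.05 s, during which the arm holds its last target. There are 200 camera calls.

## Working session

There is one attempt and no reset: what is moved stays moved. The work goes in short steps, Python scripts to look and compute and a tool call to move; the robot and the scene stay as the last step left them, time stands still between calls to the robot, and variables do not carry over. Pictures are saved under pics/ and viewed, at most 10 in all, crops included, and the job is handed in when it is done.

Besides the shell and the picture viewer there is one more tool, called after "Emit:" by a JSON object that holds its "api" and its "payload". jog_arm: Moves the arm, as the interface text tells. Its arguments: {"type":"object","properties":{"rows":{"type":"string"},"force":{"type":"number"}},"required":["rows"]}

```bash
ls; mkdir -p pics; python3 - <<'E'
from bench import ctrl, imaging
import cv2
s=ctrl.get_state(); print({k:s[k] for k in('time','position','tool_rot','ft_force','grip_width')})
for n in('scene','top'):
    d=imaging.get_image(n); cv2.imwrite(f'pics/{n}0.png',d['img']); print(n,{k:v for k,v in d.items() if k!='img'})
E
```

```text
pics
{'time': 0.0, 'position': array([0.21771768, 0.61184778, 0.22147062]), 'tool_rot': array([-5.34189440e-01, -3.09560487e+00,  2.99112019e-03]), 'ft_force': array([-0.52709089,  0.1785367 ,  0.57905221]), 'grip_width': 1.0001604094771646}
scene {'vertical_fov': 47.08861797937894, 'cx': 322.3534026471096, 'cy': 198.89465212218224, 'k1': -0.03577597468561528, 'origin': array([ 1.22754755, -0.82351523,  1.24136381]), 'orientation': array([-2.21580162, -0.84526377,  0.34284741])}
top {'vertical_fov': 55.42542332744307, 'cx': 312.7659569996295, 'cy': 192.46436846645813, 'k1': -0.019434794979524172, 'origin': array([ 0.34469842, -0.01118887,  1.41326327]), 'orientation': array([-2.1356777 ,  2.14802499, -0.16012554])}
```

View pics/scene0.png

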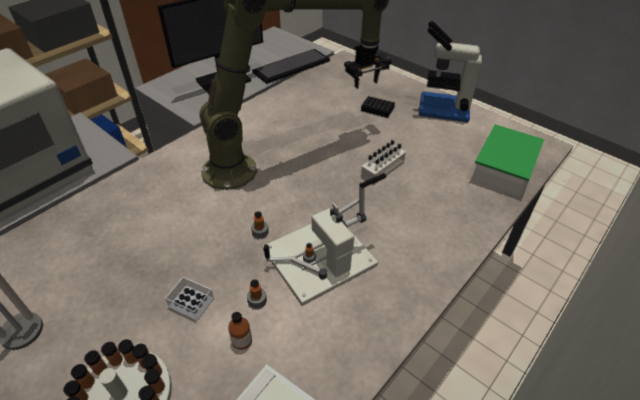

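View pics/top0.png

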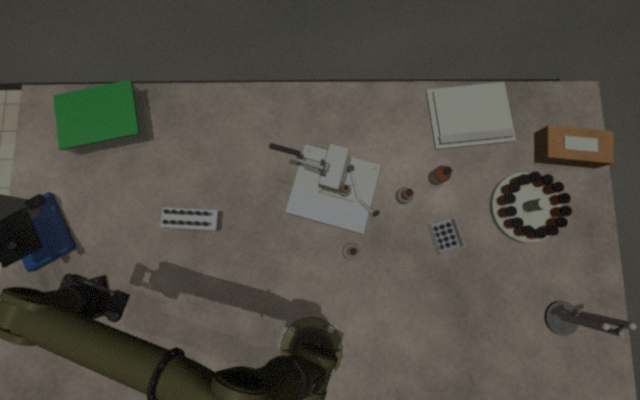

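The scene picture shows the press at about (325,255), with its feed handle at (267,252) and pull bar at (372,181). The top picture shows the bed around (333,188). There are three carrier-like pucks: scene (309,251) / top (345,189) on the bed, and loose ones at scene (259,222) and (257,292). The one on the bed between the rails fits the description. I'll confirm that in enlarged crops.

```bash
cat > h.py <<'E'
import numpy as np, cv2
from scipy.spatial.transform import Rotation as R
from bench import ctrl, imaging
def cam(d):
    h,w=d['img'].shape[:2]; f=h/2/np.tan(np.radians(d['vertical_fov'])/2)
    return f,R.from_rotvec(d['orientation']).as_matrix(),np.array(d['origin'])
def proj(d,P):
    f,M,o=cam(d); c=(np.atleast_2d(P)-o)@M; s=c[:,:2]/c[:,2:]
    s=s*(1+d['k1']*(s**2).sum(1,keepdims=True)); return s*f+[d['cx'],d['cy']]
def ray(d,uv):
    f,M,o=cam(d); t=(np.array(uv,float)-[d['cx'],d['cy']])/f; s=t.copy()
    for _ in range(20): s=t/(1+d['k1']*(s@s))
    return o,M@np.append(s,1)
def at_z(d,uv,z):
    o,r=ray(d,uv); return o+r*(z-o[2])/r[2]
def crop(d,x,y,w,h,k,name):
    im=cv2.resize(d['img'][y:y+h,x:x+w],None,fx=k,fy=k,interpolation=cv2.INTER_CUBIC)
    im=cv2.convertScaleAbs(im,alpha=1.3,beta=15); 
    for i in range(0,w,10):
        cv2.line(im,(i*k,0),(i*k,8 if i%50 else 16),(0,255,255),1)
        if i%20==0: cv2.putText(im,str(x+i),(i*k,26),0,.38,(0,255,255),1)
    for i in range(0,h,10):
        cv2.line(im,(0,i*k),(8,i*k),(0,255,255),1)
        if i%20==0: cv2.putText(im,str(y+i),(10,i*k+4),0,.38,(0,255,255),1)
    cv2.imwrite(name,im)
def press(xy,yaw,p):
    c,s=np.cos(yaw),np.sin(yaw); p=np.atleast_2d(p)/1000
    return p@np.array([[c,s,0],[-s,c,0],[0,0,1]])+[xy[0],xy[1],0]
E
python3 - <<'E'
from h import *
d=imaging.get_image('scene'); crop(d,245,165,150,140,5,'pics/c1.png')
d=imaging.get_image('top'); crop(d,260,130,160,110,5,'pics/c2.png')
E
```

```text
(no output)
```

View pics/c1.png

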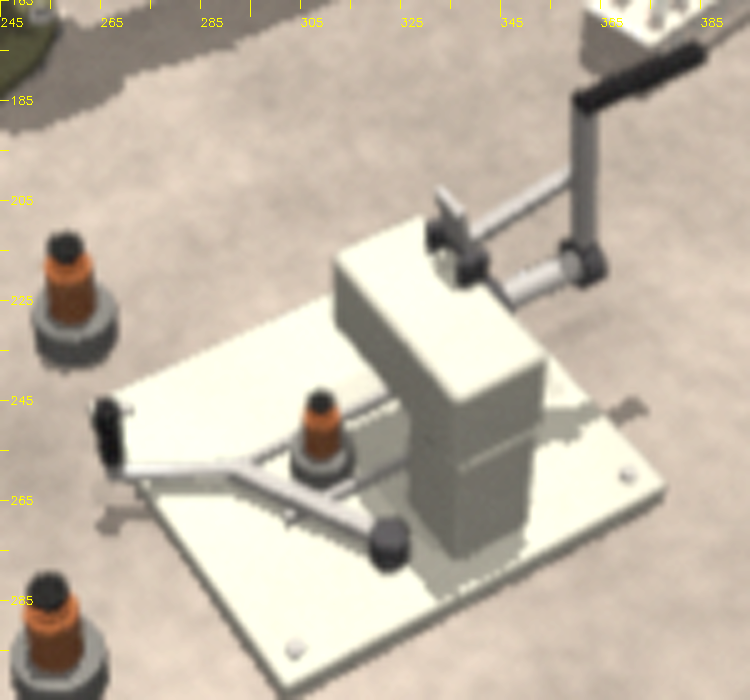

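View pics/c2.png

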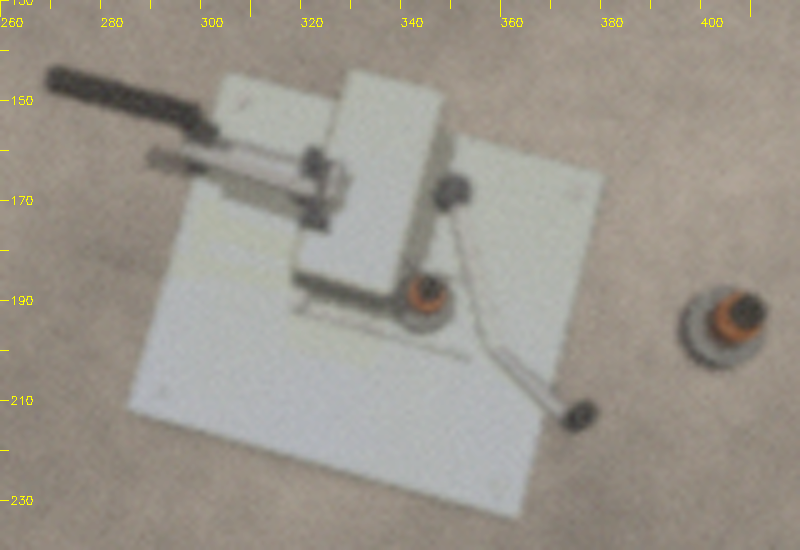

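The crops show the small carrier on the bed at scene (309,253). It is narrower than the two loose pucks at scene (259,225) and (255,295), so it is the 44 mm one. It stands between the rails, right of the ram axis. Next I fit the press pose from the bed corners, head corners and handle.

```bash
cat >> h.py <<'E'
K=['catch','x']
E
sed -i '$d' h.py; python3 - <<'E'
from h import *
from scipy.optimize import least_squares
T=imaging.get_image('top'); S=imaging.get_image('scene')
t=[((135,-170,20),(380.6,164.8)),((-135,-170,20),(364.2,233.6)),((-135,130,20),(285.6,211.8)),((135,130,20),(304.4,144.8)),
((115,35,190),(330,144)),((115,-35,190),(348.8,148.6)),((-30,-35,190),(338.4,189.2)),((-30,35,190),(318.8,184)),((-57,-186,107),(376.4,212.8))]
s=[((135,-170,20),(302.2,303)),((135,130,20),(378.2,262.6)),((-30,-35,190),(311.6,216.6)),((115,-35,190),(336.6,246)),((115,35,190),(354.2,237)),((-57,-186,107),(266.2,245.8)),((27,205,289),(385.6,175))]
def res(p,a,d):
    P=press(p[:2],p[2],[k[0] for k in a]); return proj(d,P)-np.array([k[1] for k in a])
for nm,f in(('both',lambda p:np.r_[res(p,t,T).ravel(),res(p,s,S).ravel()]),('top',lambda p:res(p,t,T).ravel()),('scene',lambda p:res(p,s,S).ravel())):
    r=least_squares(f,[.65,0,0],loss='soft_l1'); p=r.x
    print(nm,p,np.degrees(p[2]))
    if nm=='both':
        print(res(p,t,T).round(1).tolist(),'\n',res(p,s,S).round(1).tolist()); np.save('press.npy',p)
        for n,q in dict(feed=(-57,-186,82),feedstop=(-103,-37,82),pivot=(85,-61,82),catch=(21,30,205),tab=(21,30,250),tabend=(21,-14,213),pull=(27,167,289),pullstop=(-66,167,236),ram=(0,0,20)).items(): print(n,press(p[:2],p[2],q)[0].round(4), np.hypot(*press(p[:2],p[2],q)[0][:2]).round(3))
        for a in (0,.1,.2,.25):
            q=(21,30-45*np.sin(a),205+45*np.cos(a)); b=(21,30+93*np.cos(a),205+93*np.sin(a))
            P=press(p[:2],p[2],[q,b]); print(a,proj(S,P).round(1).tolist(),proj(T,P).round(1).tolist())
for u in [(309,242.5)]: print(at_z(S,u,.091))
u=(345.8,188); print(at_z(T,u,.091), at_z(T,(401,196),.02))
for n,u in dict(bottle=(440,176),rack=(190,219),tub=(446,236)).items(): print(n,at_z(T,u,.05))
E
```

```text
both [ 0.58054976 -0.06742947 -0.27718865] -15.881739830557656
[[1.1, -0.9], [-0.4, 0.1], [-0.9, -0.1], [0.2, -1.7], [-0.6, -2.2], [1.0, -1.3], [0.0, -0.2], [-1.1, -0.7], [0.8, -0.9]] 
 [[-1.0, -0.6], [0.1, -1.3], [-1.6, -1.6], [-1.1, -1.0], [0.5, -1.5], [-0.6, 0.1], [-1.2, 0.0]]
feed [ 0.4748 -0.2307  0.082 ] 0.528
feedstop [ 0.4714 -0.0748  0.082 ] 0.477
pivot [ 0.6456 -0.1494  0.082 ] 0.663
catch [ 0.609  -0.0443  0.205 ] 0.611
tab [ 0.609  -0.0443  0.25  ] 0.611
tabend [ 0.5969 -0.0866  0.213 ] 0.603
pull [0.6522 0.0858 0.289 ] 0.658
pullstop [0.5628 0.1113 0.236 ] 0.574
ram [ 0.5805 -0.0674  0.02  ] 0.584
0 [[336.7, 203.5], [360.3, 202.6]] [[323.8, 164.9], [295.9, 160.5]]
0.1 [[335.5, 204.1], [360.4, 200.6]] [[325.2, 165.3], [295.9, 159.8]]
0.2 [[334.2, 204.8], [360.2, 198.7]] [[326.6, 165.7], [296.1, 159.3]]
0.25 [[333.6, 205.2], [360.1, 197.8]] [[327.2, 165.9], [296.4, 159.0]]
top [ 0.57734508 -0.06740309 -0.27286812] -15.63419138761283
scene [ 0.58478339 -0.06811114 -0.28297305] -16.213161527528552
[ 0.55905393 -0.11754198  0.091     ]
[ 0.56142805 -0.12542903  0.091     ] [ 0.54188161 -0.33520596  0.02      ]
bottle [ 0.61051845 -0.47390216  0.05      ]
rack [0.45862813 0.4327541  0.05      ]
tub [ 0.39260468 -0.48327791  0.05      ]
```

Press pose: origin (0.581,-0.067), yaw -15.9°, with residuals of 1–2 px (about 3 mm). The carrier sits about 55 mm to the right of the ram axis, as expected. Now a planning helper for the rows, then the approach to the feed handle.

```bash
cat >> h.py <<'E'
PP=np.load('press.npy')
W=lambda *p: press(PP[:2],PP[2],p)[0]
def down(deg,tilt=0):  # tool y at heading deg, then tilt (rad) about tool x
    t=np.radians(deg); y=np.array([np.cos(t),np.sin(t),0]); z=np.array([0,0,-1.])
    return R.from_matrix(np.c_[np.cross(y,z),y,z])*R.from_rotvec([tilt,0,0])
def plan(legs,grip):   # legs: (pos, Rot, rows); prints rounded rows in tool axes
    s=ctrl.get_state(); p,r=np.array(s['position']),R.from_rotvec(s['tool_rot'])
    for P,Q,n in legs:
        p0,d,w=p.copy(),np.array(P)-p,(r.inv()*Q).as_rotvec(); r0=r
        for i in range(1,n+1):
            sh=np.round(r.inv().apply(p0+d*i/n-p)*100,1); tw=np.round((r.inv()*r0*R.from_rotvec(w*i/n)).as_rotvec(),2)
            p=p+r.apply(sh/100); r=r*R.from_rotvec(tw); print(*['%g'%v for v in np.r_[sh,tw]+0.],grip,end=';\n')
        print('->',p.round(3))
E
python3 - <<'E'
from h import *
T=imaging.get_image('top')
print('decoy2',at_z(T,(351,251),.02),np.degrees(PP[2]))
plan([((.47,.2,.35),down(0),10),((*W(-57,-186)[:2],.2),down(-64.5),10)],0)
E
```

```text
decoy2 [ 0.34198272 -0.14612666  0.02      ] -15.881739830557656Traceback (most recent call last):
  File "<stdin>", line 4, in <module>
  File "h.py", line 30, in <lambda>
    W=lambda *p: press(PP[:2],PP[2],p)[0]
                 ~~~~~^^^^^^^^^^^^^^^^
  File "h.py", line 28, in press
    return p@np.array([[c,s,0],[-s,c,0],[0,0,1]])+[xy[0],xy[1],0]
           ~^~~~~~~~~~~~~~~~~~~~~~~~~~~~~~~~~~~~~
ValueError: matmul: Input operand 1 has a mismatch in its core dimension 0, with gufunc signature (n?,k),(k,m?)->(n?,m?) (size 3 is different from 2)
```

```bash
python3 - <<'E'
from h import *
plan([((.47,.2,.35),down(0),10),((*W(-57,-186,0)[:2],.2),down(-64.5),10)],0)
E
```

```text
-3.8 -3 -1.3 0 0 0.12 0;
-4.1 -2.6 -1.3 0 0 0.13 0;
-4.4 -2 -1.2 0 0 0.12 0;
-4.6 -1.5 -1.3 0 0 0.12 0;
-4.7 -0.9 -1.3 0 0 0.12 0;
-4.8 -0.4 -1.3 0 0 0.13 0;
-4.9 0.3 -1.2 0 0 0.12 0;
-4.7 0.9 -1.3 0 0 0.12 0;
-4.6 1.4 -1.3 0 0 0.13 0;
-4.4 2 -1.3 0 0 0.12 0;
-> [0.47 0.2  0.35]
-4.3 0.1 1.5 0 0 0.11 0;
-4.3 0.5 1.5 0 0 0.11 0;
-4.2 1 1.5 0 0 0.12 0;
-4 1.5 1.5 0 0 0.11 0;
-3.9 1.9 1.5 0 0 0.11 0;
-3.6 2.3 1.5 0 0 0.11 0;
-3.4 2.7 1.5 0 0 0.12 0;
-2.9 3.1 1.5 0 0 0.11 0;
-2.7 3.5 1.6 0 0 0.11 0;
-2.2 3.6 1.5 0 0 0.11 0;
-> [ 0.475 -0.23   0.2  ]
```

Emit:
{"api": "jog_arm", "payload": {"rows": "-3.8 -3 -1.3 0 0 0.12 0; -4.1 -2.6 -1.3 0 0 0.13 0; -4.4 -2 -1.2 0 0 0.12 0; -4.6 -1.5 -1.3 0 0 0.12 0; -4.7 -0.9 -1.3 0 0 0.12 0", "force": 30}}

```text
time: 0.98
position: [0.3449, 0.405, 0.2872]
tool_rot: [1.445, 2.79, 0.001]
ft_force: [-0.3, 0.5, -0.6]
grip_width: 0.541
grip_force: 0.0
```

Emit:
{"api": "jog_arm", "payload": {"rows": "-4.8 -0.4 -1.3 0 0 0.13 0; -4.9 0.3 -1.2 0 0 0.12 0; -4.7 0.9 -1.3 0 0 0.12 0; -4.6 1.4 -1.3 0 0 0.13 0; -4.4 2 -1.3 0 0 0.12 0"}}

```text
time: 1.6
position: [0.4704, 0.1988, 0.3513]
tool_rot: [-2.227, -2.216, -0.001]
ft_force: [0.5, -0.6, 0.2]
grip_width: 0.5
grip_force: 0.0
```

Emit:
{"api": "jog_arm", "payload": {"rows": "-4.3 0.1 1.5 0 0 0.11 0; -4.3 0.5 1.5 0 0 0.11 0; -4.2 1 1.5 0 0 0.12 0; -4 1.5 1.5 0 0 0.11 0; -3.9 1.9 1.5 0 0 0.11 0"}}

```text
time: 2.22
position: [0.4722, -0.0167, 0.2753]
tool_rot: [-2.752, -1.515, -0.002]
ft_force: [0.6, -1.0, 0.5]
grip_width: 0.498
grip_force: 0.0
```

Emit:
{"api": "jog_arm", "payload": {"rows": "-3.6 2.3 1.5 0 0 0.11 0; -3.4 2.7 1.5 0 0 0.12 0; -2.9 3.1 1.5 0 0 0.11 0; -2.7 3.5 1.6 0 0 0.11 0; -2.2 3.6 1.5 0 0 0.11 0"}}

```text
time: 2.85
position: [0.4748, -0.2316, 0.1994]
tool_rot: [-3.064, -0.695, -0.002]
ft_force: [0.1, 0.9, 0.7]
grip_width: 0.503
grip_force: 0.0
```

Emit:
{"api": "jog_arm", "payload": {"rows": "0 0 0 0 0 0 0; 0 0 0 0 0 0 0"}}

```text
time: 3.1
position: [0.4751, -0.2296, 0.1996]
tool_rot: [-3.062, -0.702, -0.0]
ft_force: [0.0, 0.6, -0.2]
grip_width: 0.501
grip_force: 0.0
```

```bash
python3 - <<'E'
from h import *
d=imaging.get_image('scene'); crop(d,200,140,160,130,5,'pics/c3.png')
G=W(-57,-186,63)
plan([((*G[:2],.063),down(-64.5),4)],0)
E
```

```text
0 0 3.4 0 0 0 0;
-0.1 0.1 3.4 0 0 0 0;
0 0 3.5 0 0 0.01 0;
0 0 3.4 0 0 0 0;
-> [ 0.475 -0.23   0.063]
```

View pics/c3.png

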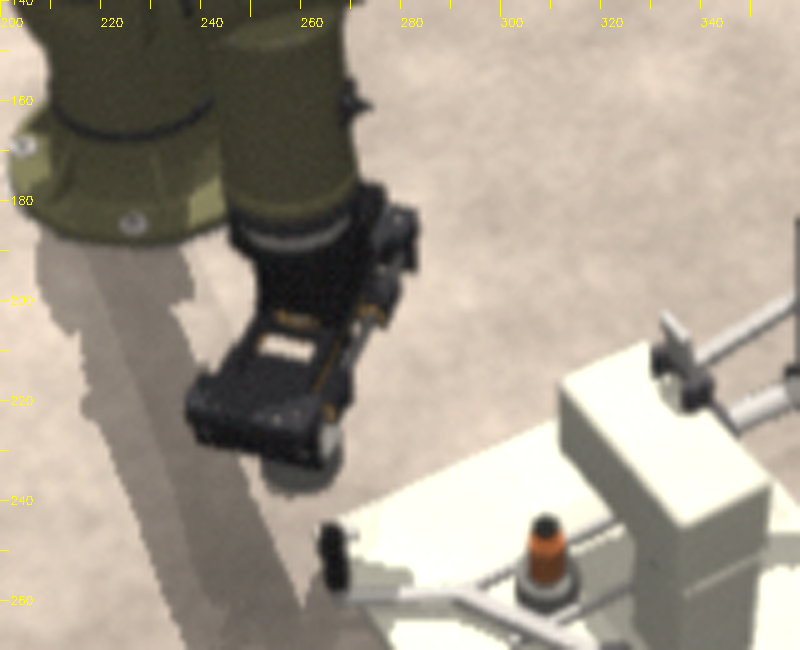

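The gripper hangs over the feed handle, whose post top is at scene (266,246), and the fingers are at about (268,232). The loose puck is clear of it. Now I descend and close.

Emit:
{"api": "jog_arm", "payload": {"rows": "0 0 3.4 0 0 0 0; -0.1 0.1 3.4 0 0 0 0; 0 0 3.5 0 0 0.01 0; 0 0 3.4 0 0 0 0; 0 0 0 0 0 0 0"}}

```text
time: 3.78
position: [0.4731, -0.2293, 0.0608]
tool_rot: [-3.062, -0.689, 0.006]
ft_force: [0.0, 0.6, -0.1]
grip_width: 0.497
grip_force: 0.0
```

Emit:
{"api": "jog_arm", "payload": {"rows": "0 0 0 0 0 0 1; 0 0 0 0 0 0 1; 0 0 0 0 0 0 1; 0 0 0 0 0 0 1", "force": 30}}

```text
time: 4.28
position: [0.4748, -0.2309, 0.0635]
tool_rot: [-3.064, -0.686, -0.002]
ft_force: [-2.4, 3.1, 5.9]
grip_width: 0.199
grip_force: 30.0
```

```bash
python3 - <<'E'
from h import *
s=ctrl.get_state(); print(s['position'],s['ft_force'],s['grip_width'],s['grip_force'])
pv=W(85,-61,82); p=s['position']; v=(p-pv)[:2]; print('radius',np.hypot(*v),(R.from_rotvec(s['tool_rot']).apply([0,1,0])),s['joint_positions'].round(2))
a=np.arctan2(v[1],v[0]); 
print(np.degrees(a), np.degrees(PP[2]))
h0=np.degrees(np.arctan2(*R.from_rotvec(s['tool_rot']).apply([0,1,0])[[1,0]])); print(h0)
r=.19; legs=[]
for q in np.linspace(.0875,.875,10):
    legs.append((np.r_[pv[:2]+r*np.array([np.cos(a-q),np.sin(a-q)]),p[2]],down(h0-np.degrees(q)),1))
plan(legs,1)
E
```

```text
[ 0.47484873 -0.23093453  0.06349766] [-2.39095513  3.08960715  5.88901157] 0.19853254355721806 29.99779986217618
radius 0.18924687670998777 [ 0.4260912  -0.90467958 -0.0010728 ] [-0.29  0.25  0.78  1.96 -0.21  1.01 -0.54]
-154.46639940343275 -15.881739830557656
-64.78023199735482
0 -1.7 0 0 0 0.09 1;
-> [ 0.468 -0.216  0.064]
0.1 -1.6 0 0 0 0.08 1;
-> [ 0.463 -0.2    0.064]
0 -1.7 0 0 0 0.09 1;
-> [ 0.459 -0.184  0.064]
0.1 -1.6 0 0 0 0.09 1;
-> [ 0.457 -0.168  0.064]
0.1 -1.7 0 0 0 0.09 1;
-> [ 0.456 -0.151  0.064]
0 -1.7 0 0 0 0.08 1;
-> [ 0.456 -0.134  0.064]
0.1 -1.6 0 0 0 0.09 1;
-> [ 0.458 -0.118  0.064]
0.1 -1.7 0 0 0 0.09 1;
-> [ 0.462 -0.101  0.064]
0 -1.6 0 0 0 0.09 1;
-> [ 0.466 -0.086  0.064]
0.1 -1.7 0 0 0 0.08 1;
-> [ 0.473 -0.07   0.064]
```

Emit:
{"api": "jog_arm", "payload": {"rows": "0 -0.8 0 0 0 0.04 1; 0 -0.9 0 0 0 0.05 1; 0 -0.8 0 0 0 0.04 1; 0.1 -0.9 0 0 0 0.05 1; 0 -0.8 0 0 0 0.04 1"}}

```text
time: 4.9
position: [0.4615, -0.193, 0.0635]
tool_rot: [3.121, 0.342, 0.003]
ft_force: [0.3, -2.1, 2.2]
grip_width: 0.199
grip_force: 30.0
```

Emit:
{"api": "jog_arm", "payload": {"rows": "0 -0.8 0 0 0 0.04 1; 0 -0.9 0 0 0 0.05 1; 0 -0.8 0 0 0 0.04 1; 0.1 -0.9 0 0 0 0.05 1; 0 -0.8 0 0 0 0.04 1"}}

```text
time: 5.52
position: [0.4565, -0.1517, 0.0635]
tool_rot: [3.14, -0.004, 0.001]
ft_force: [-2.3, -3.2, 4.7]
grip_width: 0.196
grip_force: 30.0
```

```bash
cat >> h.py <<'E'
def feed(qs):
    s=ctrl.get_state(); pv=W(85,-61,82)[:2]; p=s['position']; Rm=R.from_rotvec(s['tool_rot']); g=p+Rm.apply([0,0,-.019])
    v=g[:2]-pv; a0=np.arctan2(-125,-142)+PP[2]; q=(a0-np.arctan2(v[1],v[0])+np.pi)%(2*np.pi)-np.pi
    y=Rm.apply([0,1,0]); h=np.degrees(np.arctan2(y[1],y[0]))
    print('q',q,'r',np.hypot(*v),'ft',s['ft_force'],'w',s['grip_width'],'head',h, 'ideal',-64.5-np.degrees(q))
    plan([(np.r_[pv+.19*np.array([np.cos(a0-k),np.sin(a0-k)]),.063],down(-64.7-np.degrees(k)),1) for k in qs],1)
E
python3 - <<'E'
from h import *
feed(np.linspace(.45,.9,10))
E
```

```text
q 0.4322892268974101 r 0.18918904397169553 ft [-2.30012743 -3.16110743  4.67932601] w 0.19624965212201195 head -90.13309048167744 ideal -89.26834823019483
-0.1 -0.3 0 0 0 0.01 1;
-> [ 0.455 -0.149  0.063]
0 -1 0 0 0 0.05 1;
-> [ 0.456 -0.139  0.063]
0.1 -0.9 0 0 0 0.05 1;
-> [ 0.457 -0.13   0.063]
0 -1 0 0 0 0.05 1;
-> [ 0.458 -0.12   0.063]
0 -0.9 0 0 0 0.05 1;
-> [ 0.46  -0.111  0.063]
0 -1 0 0 0 0.05 1;
-> [ 0.462 -0.101  0.063]
0 -0.9 0 0 0 0.05 1;
-> [ 0.464 -0.093  0.063]
0 -1 0 0 0 0.05 1;
-> [ 0.467 -0.083  0.063]
0.1 -0.9 0 0 0 0.05 1;
-> [ 0.471 -0.075  0.063]
0 -1 0 0 0 0.05 1;
-> [ 0.475 -0.066  0.063]
```

Emit:
{"api": "jog_arm", "payload": {"rows": "0 -0.9 0 0 0 0.04 1; 0 -0.9 0 0 0 0.05 1; 0.1 -0.8 0 0 0 0.04 1; 0 -0.9 0 0 0 0.05 1; 0 -0.8 0 0 0 0.04 1"}}

```text
time: 6.15
position: [0.4608, -0.109, 0.0635]
tool_rot: [3.121, -0.349, -0.001]
ft_force: [-3.1, -3.2, 5.2]
grip_width: 0.202
grip_force: 30.0
```

Emit:
{"api": "jog_arm", "payload": {"rows": "0 -0.9 0 0 0 0.05 1; 0 -0.8 0 0 0 0.04 1; 0.1 -0.8 0 0 0 0.04 1; 0 -0.6 0 0 0 0.03 1; 0 0 0 0 0 0 1"}}

```text
time: 6.78
position: [0.4699, -0.079, 0.0634]
tool_rot: [3.084, -0.595, -0.003]
ft_force: [-6.9, -1.6, 9.2]
grip_width: 0.2
grip_force: 30.0
```

```bash
python3 - <<'E'
from h import *
feed([.85,.87])
E
```

```text
q 0.8255659090553031 r 0.18919260818822997 ft [-6.89910697 -1.62720157  9.15731162] w 0.19968737725772587 head -111.82922684941232 ideal -111.80144229875002
-0.1 -0.5 0 0 0 0.03 1;
-> [ 0.471 -0.074  0.063]
0 -0.3 0 0 0 0.02 1;
-> [ 0.472 -0.071  0.063]
```

Emit:
{"api": "jog_arm", "payload": {"rows": "-0.1 -0.4 0 0 0 0.02 1; 0 -0.4 0 0 0 0.02 1; 0 0 0 0 0 0 1"}}

```text
time: 7.15
position: [0.4722, -0.0735, 0.0634]
tool_rot: [3.069, -0.657, -0.0]
ft_force: [-4.7, -6.0, 6.8]
grip_width: 0.199
grip_force: 30.0
```

```bash
python3 - <<'E'
from h import *
feed([.85,.87])
d=imaging.get_image('scene'); cv2.imwrite('pics/s2.png',d['img'])
print('carrier stopper top at ram would show at',proj(d,W(0,0,91)),'rest',proj(d,W(0,-60,91)))
crop(d,250,165,130,110,6,'pics/c4.png')
E
```

```text
q 0.8573242855482093 r 0.18923605743792646 ft [-4.73340213 -6.00377285  6.773329  ] w 0.19888581510646178 head -114.17508232585176 ideal -113.62106323598103
-0.1 0.1 0 0 0 -0.01 1;
-> [ 0.471 -0.074  0.063]
0 -0.3 0 0 0 0.02 1;
-> [ 0.472 -0.071  0.063]
carrier stopper top at ram would show at [[324.07713208 237.19443092]] rest [[308.56247805 244.63177136]]
```

View pics/c4.png

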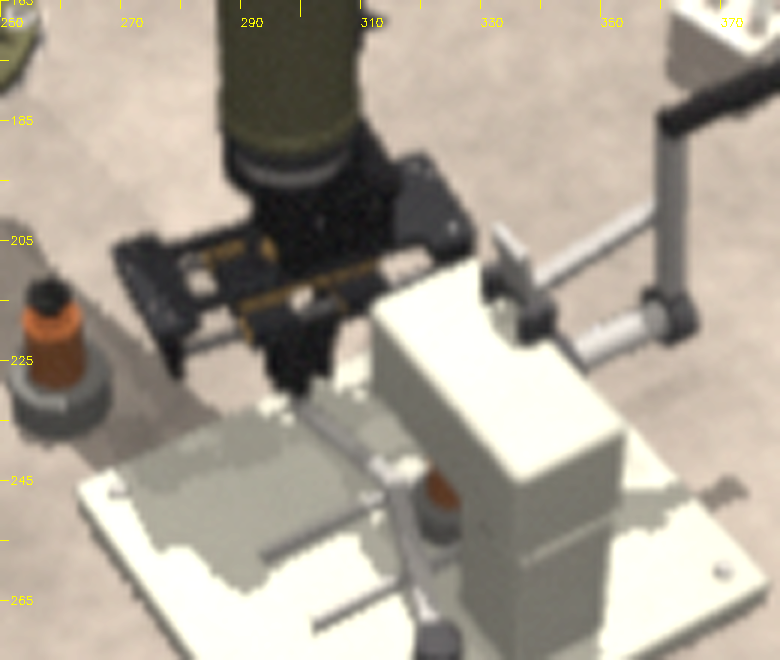

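The carrier now stands under the head at scene (323,246), and the lever arm spans (300,230) to (322,270). The tangential force rose by about 3 N over the last step, so the lever is at its stop. I'll give it a slight extra push, then follow it back.

Emit:
{"api": "jog_arm", "payload": {"rows": "0 -0.3 0 0 0 0.01 1; 0 0 0 0 0 0 1"}}

```text
time: 7.45
position: [0.4725, -0.0728, 0.0634]
tool_rot: [3.063, -0.674, -0.002]
ft_force: [-7.7, -10.7, 10.1]
grip_width: 0.2
grip_force: 30.0
```

```bash
python3 - <<'E'
from h import *
feed(np.linspace(.85,-.02,15))
E
```

```text
q 0.8616049481304584 r 0.1892406343024751 ft [ -7.70184786 -10.65561338  10.05159658] w 0.1999889143381126 head -114.81180464932717 ideal -113.86632713546348
-0.1 0.2 0 0.01 0 -0.02 1;
-> [ 0.471 -0.074  0.063]
0.1 1.2 0 0 0 -0.07 1;
-> [ 0.467 -0.086  0.063]
0 1.2 0 0 0 -0.06 1;
-> [ 0.463 -0.097  0.063]
0.1 1.2 0 0 0 -0.06 1;
-> [ 0.46  -0.109  0.063]
0 1.1 0 0 0 -0.06 1;
-> [ 0.458 -0.119  0.063]
0 1.2 0 0 0 -0.07 1;
-> [ 0.456 -0.131  0.063]
0.1 1.2 0 0 0 -0.06 1;
-> [ 0.456 -0.143  0.063]
0 1.2 0 0 0 -0.06 1;
-> [ 0.456 -0.155  0.063]
0.1 1.1 0 0 0 -0.06 1;
-> [ 0.457 -0.166  0.063]
0 1.2 0 0 0 -0.06 1;
-> [ 0.458 -0.178  0.063]
0 1.2 0 0 0 -0.07 1;
-> [ 0.46  -0.19   0.063]
0.1 1.2 0 0 0 -0.06 1;
-> [ 0.463 -0.202  0.063]
0 1.2 0 0 0 -0.06 1;
-> [ 0.467 -0.213  0.063]
0.1 1.1 0 0 0 -0.06 1;
-> [ 0.471 -0.223  0.063]
0 1.2 0 0 0 -0.06 1;
-> [ 0.476 -0.234  0.063]
```

Stop confirmed: force rises stiffly. Now back.

Emit:
{"api": "jog_arm", "payload": {"rows": "0 0.6 0 0 0 -0.04 1; 0 1.2 0 0 0 -0.07 1; 0 1.2 0 0 0 -0.06 1; 0.1 1.2 0 0 0 -0.06 1; 0 1.1 0 0 0 -0.06 1"}}

```text
time: 8.07
position: [0.4586, -0.1206, 0.0634]
tool_rot: [3.133, -0.22, 0.001]
ft_force: [-1.8, -4.0, 4.7]
grip_width: 0.202
grip_force: 30.0
```

Emit:
{"api": "jog_arm", "payload": {"rows": "0 1.2 0 0 0 -0.07 1; 0.1 1.2 0 0 0 -0.06 1; 0 1.2 0 0 0 -0.06 1; 0.1 1.1 0 0 0 -0.06 1; 0 1.2 0 0 0 -0.06 1"}}

```text
time: 8.7
position: [0.4589, -0.1797, 0.0635]
tool_rot: [3.129, 0.266, -0.002]
ft_force: [-4.5, -2.6, 7.0]
grip_width: 0.199
grip_force: 30.0
```

```bash
python3 - <<'E'
from h import *
feed(np.linspace(.22,.0,4))
E
```

```text
q 0.2836144778252505 r 0.18917943866990145 ft [-4.49609733 -2.60568267  7.0074128 ] w 0.19920506966639182 head -80.2919220218282 ideal -80.74991258819352
-0.1 1.2 0 0 0 -0.05 1;
-> [ 0.46  -0.192  0.063]
0.1 1.4 0 0 0 -0.08 1;
-> [ 0.464 -0.205  0.063]
0.1 1.4 0 0 0 -0.07 1;
-> [ 0.469 -0.218  0.063]
0 1.4 0 0 0 -0.07 1;
-> [ 0.474 -0.231  0.063]
```

Emit:
{"api": "jog_arm", "payload": {"rows": "0 1.2 0 0 0 -0.06 1; 0 1.4 0 0 0 -0.07 1; 0.1 1.3 0 0 0 -0.07 1; 0 1.3 0 0 0 -0.07 1; 0 0 0 0 0 0 1"}}

```text
time: 9.32
position: [0.4742, -0.2296, 0.0635]
tool_rot: [3.065, 0.68, -0.001]
ft_force: [-4.6, -3.8, 8.0]
grip_width: 0.2
grip_force: 30.0
```

Emit:
{"api": "jog_arm", "payload": {"rows": "0 0 0 0 0 0 0; 0 0 0 0 0 0 0; 0 0 0 0 0 0 0"}}

```text
time: 9.7
position: [0.4749, -0.2257, 0.0624]
tool_rot: [-3.065, -0.686, -0.0]
ft_force: [-0.6, 1.2, 0.6]
grip_width: 0.441
grip_force: 0.0
```

```bash
python3 - <<'E'
from h import *
feed([0])
print('rise and go beside catch tab')
p=ctrl.get_state()['position']
plan([((p[0],p[1],.2),down(-64.7),3),((.46,-.10,.33),down(-35),3),((*W(21,57,0)[:2],.31),down(-15.9),4)],1)
E
```

```text
q 0.023973814777976887 r 0.18699420186695295 ft [-0.58286066  1.17009495  0.59689177] w 0.44105586940315616 head -64.75309628902116 ideal -65.87359840560644
-0.3 0.5 -0.1 0 0 0 1;
-> [ 0.474 -0.232  0.063]
rise and go beside catch tab
0 0 -4.6 0 0 0 1;
0 0 -4.6 0 0 0 1;
0 0 -4.6 0 0 0 1;
-> [ 0.475 -0.226  0.2  ]
1.3 -4 -4.3 0 0 -0.17 1;
2 -3.7 -4.3 0 0 -0.18 1;
2.7 -3.3 -4.4 0 0 -0.17 1;
-> [ 0.46 -0.1   0.33]
3.9 2 0.5 0 0 -0.08 1;
3.7 2.4 0.5 0 0 -0.09 1;
3.6 2.6 0.5 0 0 -0.08 1;
3.2 2.9 0.6 0 0 -0.08 1;
-> [ 0.616 -0.019  0.31 ]
```

Emit:
{"api": "jog_arm", "payload": {"rows": "0 0 -4.6 0 0 0 0; 0 0 -4.6 0 0 0 0; 0 0 -4.6 0 0 0 0; 1.3 -4 -4.3 0 0 -0.17 1; 2 -3.7 -4.3 0 0 -0.18 1"}}

```text
time: 10.32
position: [0.4643, -0.142, 0.2879]
tool_rot: [-2.896, -1.216, -0.001]
ft_force: [0.4, 1.1, -1.3]
grip_width: 0.351
grip_force: 0.0
```

Emit:
{"api": "jog_arm", "payload": {"rows": "2.7 -3.3 -4.4 0 0 -0.17 1; 3.9 2 0.5 0 0 -0.08 1; 3.7 2.4 0.5 0 0 -0.09 1; 3.6 2.6 0.5 0 0 -0.08 1; 3.2 2.9 0.6 0 0 -0.08 1"}}

```text
time: 10.95
position: [0.6169, -0.0175, 0.3092]
tool_rot: [-2.506, -1.894, -0.001]
ft_force: [0.3, -0.9, 0.1]
grip_width: 0.005
grip_force: 0.0
```

```bash
python3 - <<'E'
from h import *
s=ctrl.get_state(); print(s['position'],s['tool_rot'],s['grip_width'])
d=imaging.get_image('scene'); crop(d,250,135,140,120,5,'pics/c5.png')
print('tcp px',proj(d,s['position']),'feed top rest',proj(d,W(-57,-186,107)))
plan([((*W(21,57,0)[:2],.243),down(-15.9),3)],1)
E
```

```text
[ 0.61694733 -0.01747297  0.30918428] [-2.50603396e+00 -1.89353520e+00 -6.79730093e-04] 0.0045733202704645246
tcp px [[345.14249047 186.09418966]] feed top rest [[265.56281292 245.89401994]]
-0.2 -0.1 2.1 0 0 0 1;
-0.2 -0.1 2.1 0 0 0.01 1;
-0.2 0 2.1 0 0 0 1;
-> [ 0.617 -0.018  0.243]
```

View pics/c5.png

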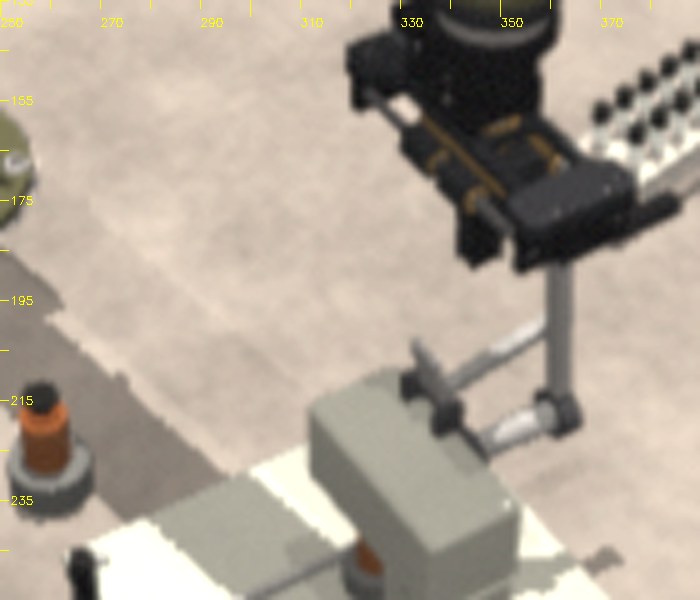

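The feed handle is back at rest (265,246), the carrier stays under the ram at (322,247), and the closed fingertips hang at (345,187), on the +y side of the tab (333,205). Next I lower beside the tab and push along its arc.

Emit:
{"api": "jog_arm", "payload": {"rows": "-0.2 -0.1 2.1 0 0 0 1; -0.2 -0.1 2.1 0 0 0.01 1; -0.2 0 2.2 0 0 0 1; 0 0 0 0 0 0 1"}}

```text
time: 11.5
position: [0.6107, -0.024, 0.2437]
tool_rot: [-2.518, -1.875, 0.005]
ft_force: [-0.0, -0.5, -0.1]
grip_width: 0.007
grip_force: 0.0
```

```bash
python3 - <<'E'
from h import *
s=ctrl.get_state(); print(s['position'],s['ft_force'])
D=down(-15.9)
plan([(W(21,30-40*np.sin(a)+3*np.cos(a)+11,205+40*np.cos(a)+3*np.sin(a)),D,n) for a,n in((0,2),(.35,2),(.7,2),(1.05,2),(1.3,1),(1.45,1))],1)
E
```

```text
[ 0.6106994 -0.0240458  0.2436742] [-0.03904614 -0.5208715  -0.070351  ]
-0.3 0.2 -0.1 0 0 -0.01 1;
-0.3 0.2 0 0 0 0 1;
-> [ 0.613 -0.031  0.245]
-0.7 0 0.1 0 0 0 1;
-0.7 0 0 0 0 0 1;
-> [ 0.609 -0.044  0.244]
-0.6 0 0.3 0 0 0 1;
-0.6 0 0.3 0 0 0 1;
-> [ 0.606 -0.056  0.238]
-0.5 0 0.5 0 0 0 1;
-0.5 0 0.5 0 0 0 1;
-> [ 0.603 -0.066  0.228]
-0.5 0 0.9 0 0 0 1;
-> [ 0.601 -0.07   0.219]
-0.1 0 0.6 0 0 0 1;
-> [ 0.601 -0.071  0.213]
```

Emit:
{"api": "jog_arm", "payload": {"rows": "-0.3 0.2 -0.1 0 0 -0.01 1; -0.3 0.2 0 0 0 0 1; -0.7 0 0.1 0 0 0 1; -0.7 0 0 0 0 0 1; -0.6 0 0.3 0 0 0 1"}}

```text
time: 12.12
position: [0.6094, -0.0496, 0.2435]
tool_rot: [-2.509, -1.889, -0.005]
ft_force: [1.0, 6.2, 7.5]
grip_width: 0.003
grip_force: 4.3
```

Emit:
{"api": "jog_arm", "payload": {"rows": "-0.6 0 0.3 0 0 0 1; -0.5 0 0.5 0 0 0 1; -0.5 0 0.5 0 0 0 1"}}

```text
time: 12.5
position: [0.6044, -0.067, 0.2295]
tool_rot: [2.51, 1.887, 0.001]
ft_force: [0.7, 1.4, 1.8]
grip_width: 0.006
grip_force: 1.1
```

Emit:
{"api": "jog_arm", "payload": {"rows": "-0.5 0 0.8 0 0 0 1; -0.1 0 0.4 0 0 0 1; 0 0 0 0 0 0 1"}}

```text
time: 12.88
position: [0.6019, -0.0726, 0.2167]
tool_rot: [-2.511, -1.887, 0.003]
ft_force: [-0.9, -0.2, -0.6]
grip_width: 0.002
grip_force: 0.0
```

Emit:
{"api": "jog_arm", "payload": {"rows": "-0.2 0 0.2 0 0 0 1; 0 0 0.2 0 0 0 1; 0 0 0 0 0 0 1"}}

```text
time: 13.25
position: [0.602, -0.0733, 0.2148]
tool_rot: [-2.509, -1.889, -0.001]
ft_force: [-1.5, 1.0, 7.5]
grip_width: 0.004
grip_force: 3.7
```

```bash
python3 - <<'E'
from h import *
s=ctrl.get_state(); print(s['position'],s['ft_force'])
d=imaging.get_image('scene'); crop(d,300,165,90,80,7,'pics/c6.png')
for a in (.5,.9,1.1,1.4):
    print(a,proj(d,[W(21,30-45*np.sin(a),205+45*np.cos(a)),W(21,30+93*np.cos(a),205+93*np.sin(a))]).round(1).tolist())
E
```

```text
[ 0.60201187 -0.07332824  0.21479858] [-1.51165209  0.96737989  7.53223621]
0.5 [[330.8, 207.5], [358.3, 193.9]]
0.9 [[326.9, 211.8], [352.6, 190.0]]
1.1 [[325.6, 214.1], [348.6, 189.5]]
1.4 [[324.3, 217.5], [341.5, 190.6]]
```

View pics/c6.png

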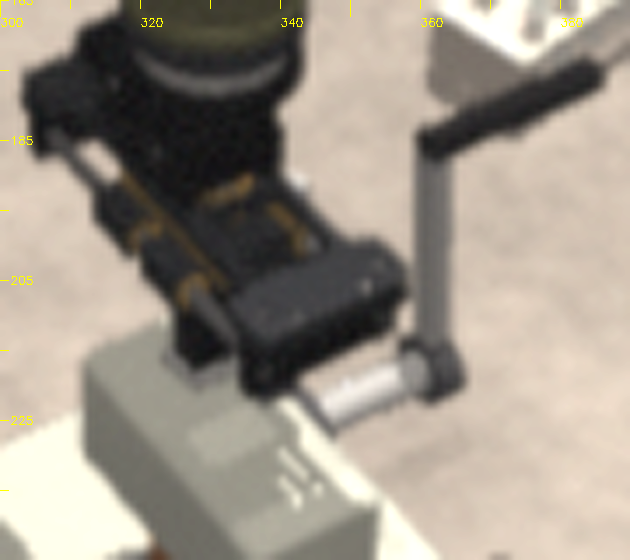

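The catch bar now stands upright, with its end at scene (343,191), which matches angle 1.4. The tab lies flat under the fingertips at (326,216). The pull lever is still upright with its bar from (360,185) to (385,175). Next I go up and over to the pull bar.

```bash
python3 - <<'E'
from h import *
D=down(-15.9); a=W(21,-8,0)[:2]; b=W(27,177,0)[:2]
plan([((*a,.26),D,1),((*a,.35),D,2),((*b,.35),D,4),((*b,.27),D,3)],0)
E
```

```text
-0.8 -0.1 -4.5 0 0 0 0;
-> [ 0.599 -0.081  0.26 ]
0 0 -4.5 0 0 0 0;
0 0 -4.5 0 0 0 0;
-> [ 0.599 -0.081  0.35 ]
4.6 0.1 0 0 0 0 0;
4.6 0.2 0 0 0 0 0;
4.7 0.1 0 0 0 0 0;
4.6 0.1 0 0 0 0 0;
-> [0.655 0.095 0.35 ]
0 0 2.7 0 0 0 0;
0 0 2.6 0 0 0 0;
0 0 2.7 0 0 0 0;
-> [0.655 0.096 0.27 ]
```

Emit:
{"api": "jog_arm", "payload": {"rows": "-0.8 -0.1 -4.5 0 0 0 1; 0 0 -4.5 0 0 0 1; 0 0 -4.5 0 0 0 1; 4.6 0.1 0 0 0 0 -0.1; 4.6 0.2 0 0 0 0 -0.1"}}

```text
time: 13.92
position: [0.6277, 0.0064, 0.3494]
tool_rot: [2.512, 1.886, 0.002]
ft_force: [0.7, 0.1, 0.1]
grip_width: 0.155
grip_force: 0.0
```

Emit:
{"api": "jog_arm", "payload": {"rows": "4.7 0.1 0 0 0 0 -0.1; 4.6 0.1 0 0 0 0 -0.1; 0 0 0 0 0 0 -0.1"}}

```text
time: 14.3
position: [0.6551, 0.101, 0.3466]
tool_rot: [-2.501, -1.897, 0.002]
ft_force: [0.6, 0.0, -0.6]
grip_width: 0.482
grip_force: 0.0
```

```bash
python3 - <<'E'
from h import *
s=ctrl.get_state(); print(s['position'],s['ft_force'],s['grip_width'],s['joint_positions'].round(2))
d=imaging.get_image('scene'); crop(d,310,130,100,85,7,'pics/c7.png')
b=W(27,177,0)[:2]; plan([((*b,.27),down(-15.9),3)],-.1)
E
```

```text
[0.65505903 0.10103093 0.34660555] [ 0.60475605  0.03592948 -0.63693056] 0.48186107842435383 [-0.64  0.37  0.63  1.22 -0.21  1.63 -0.32]
-0.1 0 2.6 0 0 0 -0.1;
0 0 2.5 0 0 0 -0.1;
-0.1 0.1 2.6 0 0 0 -0.1;
-> [0.655 0.095 0.27 ]
```

View pics/c7.png

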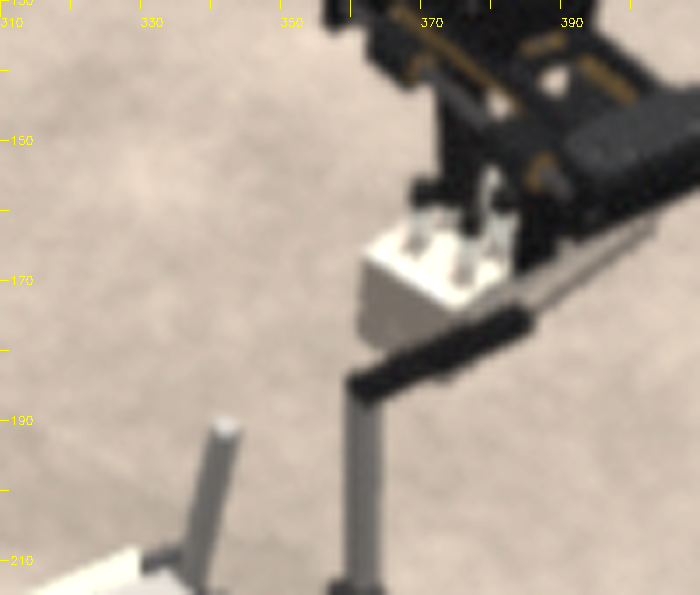

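The catch bar stands upright (342,191). The open fingers, at (375,155) and (386,167), are on either side above the pull bar, (360,184) to (385,175). Descend and grip.

Emit:
{"api": "jog_arm", "payload": {"rows": "-0.1 0 2.6 0 0 0 -0.1; 0 0 2.5 0 0 0 -0.1; -0.1 0.1 2.6 0 0 0 -0.1; 0 0 0 0 0 0 -0.1"}}

```text
time: 14.85
position: [0.654, 0.091, 0.2696]
tool_rot: [-2.512, -1.885, 0.006]
ft_force: [0.7, -0.5, 1.1]
grip_width: 0.548
grip_force: 0.0
```

Emit:
{"api": "jog_arm", "payload": {"rows": "0 0 0 0 0 0 1; 0 0 0 0 0 0 1; 0 0 0 0 0 0 1; 0 0 0 0 0 0 1", "force": 50}}

```text
time: 15.35
position: [0.6553, 0.0931, 0.2721]
tool_rot: [-2.51, -1.889, -0.0]
ft_force: [-1.3, -2.0, 2.8]
grip_width: 0.189
grip_force: 50.0
```

```bash
cat >> h.py <<'E'
def pull(qs,k=1.0):
    s=ctrl.get_state(); Rm=R.from_rotvec(s['tool_rot']); g=s['position']+Rm.apply([0,0,-.019])
    c,sn=np.cos(PP[2]),np.sin(PP[2]); v=g-[PP[0],PP[1],0]; px=c*v[0]+sn*v[1]; py=-sn*v[0]+c*v[1]
    q=np.arctan2(-(px-.040),v[2]-.160)-.1
    z=Rm.apply([0,0,1]); tl=np.arctan2(c*z[0]+sn*z[1],-z[2])
    print('q',q,'r',np.hypot(px-.04,v[2]-.16),'y',py,'tilt',tl,'ft',s['ft_force'].round(1),'w',s['grip_width'],'j',s['joint_positions'].round(2))
    legs=[]
    for x in qs:
        Q=down(-15.9,x*k); G=W(40-130*np.sin(x+.1),py*1000,160+130*np.cos(x+.1))
        legs.append((G+Q.apply([0,0,.019]),Q,1))
    print('tool z at end (press x)',(lambda z:c*z[0]+sn*z[1])(legs[-1][1].apply([0,0,1])))
    plan(legs,1)
E
python3 - <<'E'
from h import *
pull(np.linspace(.06,.9,15),.8)
E
```

```text
q -0.00846625515761068 r 0.13168283291659127 y 0.17479709470276036 tilt -0.00014797790682739354 ft [-1.3 -2.   2.8] w 0.1891607201485849 j [-0.64  0.37  0.63  1.36 -0.21  1.48 -0.31]
tool z at end (press x) -0.6593846384847087
0 -1 0.3 0.05 0 0 1;
-> [0.646 0.096 0.269]
0 -0.8 0.2 0.05 0 0 1;
-> [0.638 0.098 0.268]
0 -0.8 0.2 0.04 0 0 1;
-> [0.63  0.1   0.266]
0 -0.8 0.4 0.05 0 0 1;
-> [0.622 0.103 0.264]
0 -0.8 0.4 0.05 0 0 1;
-> [0.614 0.105 0.261]
0 -0.7 0.5 0.05 0 0 1;
-> [0.606 0.107 0.258]
0 -0.6 0.5 0.05 0 0 1;
-> [0.599 0.109 0.255]
0 -0.6 0.6 0.04 0 0 1;
-> [0.592 0.111 0.251]
0 -0.5 0.7 0.05 0 0 1;
-> [0.585 0.113 0.247]
0 -0.5 0.7 0.05 0 0 1;
-> [0.578 0.115 0.242]
0 -0.3 0.7 0.05 0 0 1;
-> [0.572 0.117 0.237]
0 -0.3 0.7 0.05 0 0 1;
-> [0.566 0.119 0.233]
0 -0.2 0.8 0.04 0 0 1;
-> [0.56  0.12  0.227]
0 -0.2 0.8 0.05 0 0 1;
-> [0.554 0.122 0.222]
0 0 0.8 0.05 0 0 1;
-> [0.549 0.124 0.216]
```

```bash
python3 - <<'E'
from h import *
pull(np.linspace(.06,.9,15),-.8)
E
```

```text
q -0.00846625515761068 r 0.13168283291659127 y 0.17479709470276036 tilt -0.00014797790682739354 ft [-1.3 -2.   2.8] w 0.1891607201485849 j [-0.64  0.37  0.63  1.36 -0.21  1.48 -0.31]
tool z at end (press x) 0.6593846384847087
0 -0.8 0.3 -0.05 0 0 1;
-> [0.648 0.095 0.269]
0 -0.7 0.1 -0.05 0 0 1;
-> [0.641 0.097 0.268]
0 -0.6 0.1 -0.04 0 0 1;
-> [0.635 0.099 0.266]
0 -0.7 0.1 -0.05 0 0 1;
-> [0.629 0.101 0.264]
0 -0.7 0.2 -0.05 0 0 1;
-> [0.623 0.103 0.261]
0 -0.7 0.1 -0.05 0 0 1;
-> [0.616 0.104 0.258]
0 -0.6 0.2 -0.05 0 0 1;
-> [0.611 0.106 0.255]
0 -0.7 0.1 -0.04 0 0 1;
-> [0.605 0.107 0.251]
0 -0.7 0.2 -0.05 0 0 1;
-> [0.6   0.109 0.247]
0 -0.6 0.2 -0.05 0 0 1;
-> [0.595 0.11  0.243]
0 -0.7 0.2 -0.05 0 0 1;
-> [0.59  0.112 0.238]
0 -0.7 0.2 -0.05 0 0 1;
-> [0.585 0.113 0.232]
0 -0.6 0.2 -0.04 0 0 1;
-> [0.582 0.114 0.227]
0 -0.7 0.2 -0.05 0 0 1;
-> [0.577 0.116 0.222]
0 -0.6 0.2 -0.05 0 0 1;
-> [0.574 0.117 0.216]
```

Emit:
{"api": "jog_arm", "payload": {"rows": "0 -0.8 0.2 -0.05 0 0 1; 0 -0.7 0.1 -0.05 0 0 1; 0 -0.6 0.1 -0.04 0 0 1; 0 -0.7 0.1 -0.05 0 0 1; 0 -0.7 0.2 -0.05 0 0 1"}}

```text
time: 15.98
position: [0.6259, 0.1015, 0.2643]
tool_rot: [2.346, 1.764, 0.225]
ft_force: [4.3, -2.6, 4.5]
grip_width: 0.195
grip_force: 50.0
```

```bash
python3 - <<'E'
from h import *
pull(np.linspace(.36,.92,10),-.8)
E
```

```text
q 0.26803256105966644 r 0.13146862251123098 y 0.1748978126801268 tilt 0.25021211292740053 ft [ 4.3 -2.6  4.5] w 0.1946743331251467 j [-0.86  0.1   0.63  1.67  0.07  1.17 -0.54]
tool z at end (press x) 0.6713286168807798
0 -1.1 0.3 -0.04 0 0 1;
-> [0.616 0.104 0.259]
0 -0.7 0.2 -0.05 0 0 1;
-> [0.611 0.106 0.255]
0 -0.7 0.2 -0.05 0 0 1;
-> [0.605 0.108 0.25 ]
0 -0.7 0.1 -0.05 0 0 1;
-> [0.599 0.109 0.247]
0 -0.7 0.2 -0.05 0 0 1;
-> [0.594 0.111 0.242]
0 -0.7 0.2 -0.05 0 0 1;
-> [0.589 0.112 0.237]
0 -0.7 0.2 -0.05 0 0 1;
-> [0.584 0.114 0.232]
0 -0.6 0.3 -0.05 0 0 1;
-> [0.581 0.115 0.226]
0 -0.7 0.2 -0.05 0 0 1;
-> [0.576 0.116 0.22 ]
0 -0.7 0.2 -0.05 0 0 1;
-> [0.573 0.117 0.214]
```

Joint 2 is heading for its lower limit, so I hold the tilt near 0.3 rad and let the round bar turn in the pads.

```bash
python3 - <<'E'
from h import *
import h
s=ctrl.get_state(); Rm=R.from_rotvec(s['tool_rot']); c,sn=np.cos(PP[2]),np.sin(PP[2])
legs=[]
for x in np.linspace(.33,.89,10):
    Q=down(-15.9,-(.25+.1*(x-.27)/.6)); G=W(40-131*np.sin(x+.1),175,160+131*np.cos(x+.1))
    legs.append((G+Q.apply([0,0,.019]),Q,1))
plan(legs,1)
E
```

```text
0 -0.8 0.2 -0.01 0 0 1;
-> [0.619 0.104 0.26 ]
0 -0.8 0.1 -0.01 0 0 1;
-> [0.612 0.106 0.257]
0 -0.7 0.2 -0.01 0 0 1;
-> [0.606 0.107 0.254]
0 -0.8 0.3 -0.01 0 0 1;
-> [0.599 0.109 0.248]
0 -0.7 0.3 -0.01 0 0 1;
-> [0.594 0.111 0.244]
0 -0.8 0.3 -0.01 0 0 1;
-> [0.587 0.113 0.238]
0 -0.7 0.4 -0.01 0 0 1;
-> [0.582 0.114 0.232]
0 -0.7 0.4 -0.01 0 0 1;
-> [0.577 0.116 0.226]
0 -0.6 0.4 -0.01 0 0 1;
-> [0.573 0.117 0.221]
0 -0.7 0.5 -0.01 0 0 1;
-> [0.568 0.118 0.214]
```

Emit:
{"api": "jog_arm", "payload": {"rows": "0 -0.8 0.2 -0.01 0 0 1; 0 -0.8 0.1 -0.01 0 0 1; 0 -0.7 0.2 -0.01 0 0 1; 0 -0.8 0.3 -0.01 0 0 1; 0 -0.7 0.3 -0.01 0 0 1", "force": 60}}

```text
time: 16.6
position: [0.5952, 0.1106, 0.246]
tool_rot: [2.311, 1.736, 0.27]
ft_force: [6.2, -2.6, 8.1]
grip_width: 0.184
grip_force: 60.0
```

```bash
python3 - <<'E'
from h import *
pull([.8,.9],-.35)
E
```

```text
q 0.556966155404563 r 0.13150940059952917 y 0.17514580693398546 tilt 0.30247251395843494 ft [ 6.2 -2.6  8.1] w 0.18394730209264748 j [-0.91  0.    0.59  1.8   0.19  1.09 -0.67]
tool z at end (press x) 0.3098164554936138
0 -2.8 1.6 0.02 0 0 1;
-> [0.574 0.117 0.222]
0 -0.9 0.8 -0.03 0 0 1;
-> [0.568 0.119 0.212]
```

Emit:
{"api": "jog_arm", "payload": {"rows": "0 -0.8 0.3 -0.01 0 0 1; 0 -0.7 0.4 -0.01 0 0 1; 0 -0.7 0.4 -0.01 0 0 1; 0 -0.6 0.4 -0.01 0 0 1; 0 -0.3 0.2 0 0 0 1"}}

```text
time: 17.23
position: [0.5721, 0.1178, 0.221]
tool_rot: [2.283, 1.716, 0.303]
ft_force: [5.8, -3.5, 10.5]
grip_width: 0.187
grip_force: 60.0
```

```bash
python3 - <<'E'
from h import *
pull([.85,.9],-.4)
E
```

```text
q 0.8273443017911973 r 0.13155559039850767 y 0.17580420287715073 tilt 0.3423118087589076 ft [ 5.8 -3.5 10.5] w 0.18683769111968446 j [-0.94 -0.06  0.55  1.91  0.28  1.02 -0.79]
tool z at end (press x) 0.35227421538488907
0 -0.2 0.3 0 0 0 1;
-> [0.571 0.118 0.218]
0 -0.4 0.4 -0.02 0 0 1;
-> [0.569 0.119 0.212]
```

Emit:
{"api": "jog_arm", "payload": {"rows": "0 -0.3 0.3 0 0 0 1; 0 -0.2 0.2 0 0 0 1; 0 0 0 0 0 0 1"}}

```text
time: 17.6
position: [0.5714, 0.1184, 0.2191]
tool_rot: [2.282, 1.713, 0.31]
ft_force: [-1.8, -6.1, 27.1]
grip_width: 0.191
grip_force: 60.1
```

```bash
python3 - <<'E'
from h import *
pull([.88],-.4)
E
```

```text
q 0.8434312871185322 r 0.13104119876900489 y 0.1760824966083287 tilt 0.34670283585113293 ft [-1.8 -6.1 27.1] w 0.1912876561524292 j [-0.94 -0.06  0.55  1.92  0.28  1.01 -0.79]
tool z at end (press x) 0.34477584832386565
0 -0.3 0.4 -0.01 -0.01 -0.01 1;
-> [0.57  0.119 0.214]
```

Hard stop reached: the force jumped from 10 to 27 N, with q about 0.85. Hold it and check once more.

Emit:
{"api": "jog_arm", "payload": {"rows": "0 0 0 0 0 0 1; 0 0 0 0 0 0 1; 0 0 0 0 0 0 1; 0 0 0 0 0 0 1; 0 0 0 0 0 0 1"}}

```text
time: 18.23
position: [0.5714, 0.1183, 0.219]
tool_rot: [2.282, 1.713, 0.31]
ft_force: [-1.1, -5.6, 28.1]
grip_width: 0.193
grip_force: 60.1
```

```bash
python3 - <<'E'
from h import *
pull([.88],-.4)
d=imaging.get_image('scene'); crop(d,250,140,150,120,5,'pics/c8.png')
E
```

```text
q 0.8434437872298793 r 0.13102413986817868 y 0.1760670226606213 tilt 0.34663361540702514 ft [-1.1 -5.6 28.1] w 0.19314420519539774 j [-0.94 -0.06  0.55  1.92  0.28  1.01 -0.79]
tool z at end (press x) 0.34477584832386565
0 -0.3 0.4 -0.01 -0.01 -0.01 1;
-> [0.57  0.119 0.214]
```

View pics/c8.png

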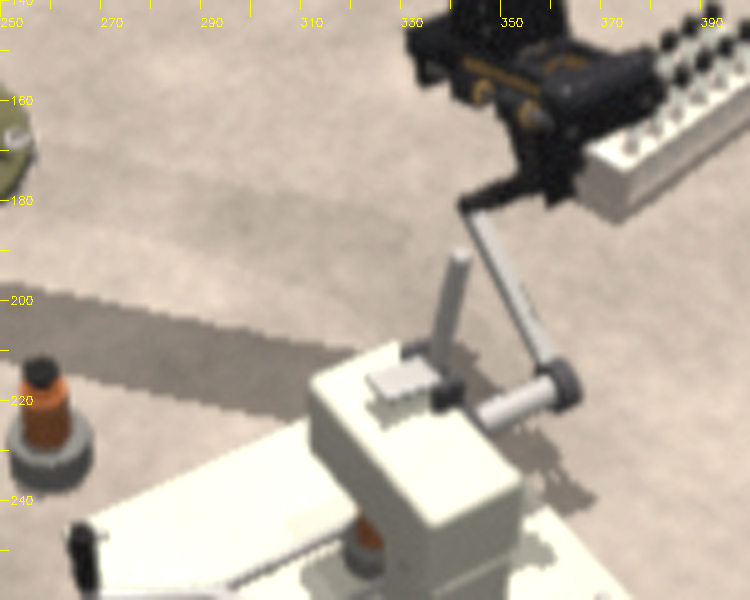

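The picture shows the pull lever swung over and held by the gripper (bar at (345,180)), the catch upright with its tab flat at (330,216), the feed handle at rest (265,247), and the carrier upright under the head (322,247). Handing in.

```bash
python3 -c "
from bench import ticket
print(ticket.close_job())"
```

```text
the job is handed in; nothing more can be done
None
```

The job is handed in with the carrier under the ram, the feed lever back at rest, the catch flipped over and the pull lever held at its stop; no verdict came back, and the stopper itself could not be seen.

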